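# Fill a dish at the rocker-gate sweet dispenser

## Task

Using only the fingertips, push the small empty dish along the table into the dispenser's catch bay until it meets the back stop, without pinching or lifting it. Then press the lever's paddle down so that its other end lifts the gate, keep it down until all three foil-wrapped balls have rolled into the dish, and let go so that the gate drops shut. Do not touch the balls, do not open the gate before the dish is in place, and leave everything else where it is.

Things in the scene. Friction and masses are not known exactly. Their poses are not given: they have to be found in the camera images.
- dispenser: Fixed wooden sweet dispenser, placed and turned differently each time. Origin on the table in the middle of its catch bay. Its +x points into the bay (about away from the robot); the bay is open toward -x, its mouth flared by two 32 mm high wings at x = -52 to -104 mm. A guard wall 58 mm high bounds it on the left (face at y = +66 mm), a 32 mm wall on the right (face at y = -68 mm).
- back_stop (a point): Middle of the foot of the bay's back stop, on its face toward the bay: a wall 58 mm high, at x = +52 mm of the dispenser. The dish is pushed against it; where it brushes the wings or walls on the way the push may need up to 20 N.
- bay (a point): Where the centre of the dish belongs: on the table, at x = +6, y = -1 mm of the dispenser. The bay is 134 mm wide, so a dish against the back stop may lie up to about 20 mm off it, mostly sideways.
- lip (a point): Low end of the sloping ball chute, middle of its floor, 43 mm above the table (underside 36 mm, so the dish passes under it). The chute runs along the dispenser's y from here 195 mm to the right, up to a tail about 0.12 m high, and empties leftward into the bay.
- fulcrum (a point): Axis of the rocking lever, 95 mm above the table, at x = -60, y = -130 mm of the dispenser, between two steel cheeks 105 mm high. The lever runs along the dispenser's x: gate blade at its far (+x) end across the chute, paddle at its near (-x) end.
- paddle (a point): Centre of the paddle's top face, a flat pad 34 mm along the lever by 30 mm, 85 mm from the fulcrum toward the robot; 102 mm above the table when the gate is shut, about 66 mm when fully pressed (moving under 12 mm horizontally). Its x axis points along the lever to the gate.
- gate_lever (a joint): Angle of the lever, rad: 0 gate shut, 0.45 paddle fully down on its stop. Balls pass above about 0.35 and take one to two seconds. A spring returns it to 0 when let go; pressing the paddle takes about 2.5 N at first, 5 N fully down.
- dish: Small white open dish, loose, empty, 0.13 kg, oblong, 107 by 86 mm at the rim, 31 mm high, floor 8 mm thick; origin at the centre of its underside. Its short side lies along its own x turned by -0.35 rad, so at a yaw 0.35 rad over the dispenser's a long side squarely faces the bay (it starts within 0.1 rad of that). Starts before the bay's mouth, about 130 to 150 mm toward the robot from the bay and up to 12 mm to either side.
- ball_1: Foil-wrapped ball, 25 mm, 10 g, number 1 in the queue behind the gate (1 is next to the gate); origin on the ball's surface.
- ball_1_center (a point): Centre of that ball.
- ball_2: Foil-wrapped ball, 25 mm, 10 g, number 2 in the queue behind the gate (1 is next to the gate); origin on the ball's surface.
- ball_2_center (a point): Centre of that ball.
- ball_3: Foil-wrapped ball, 25 mm, 10 g, number 3 in the queue behind the gate (1 is next to the gate); origin on the ball's surface.
- ball_3_center (a point): Centre of that ball.
- near_sweet: Bystander to leave alone: wrapped sweet lying by the dispenser on the paddle's right, 18 mm high; origin at the centre of its underside.
- near_chunk: Bystander to leave alone: broken chocolate piece 39x31x16 mm, left of the dispenser; origin at the centre of its underside.
- tin_a: Bystander to leave alone: round cocoa tin, 64 mm wide and high; origin at the centre of its underside.
- tin_b: Bystander to leave alone: round cocoa tin, 64 mm wide and high; origin at the centre of its underside.
- spool: Bystander to leave alone: ribbon spool, 53 mm wide, 22 mm high; origin at the centre of its underside.
- scoop: Bystander to leave alone: metal bonbon scoop, 167 mm long, 20 mm high; origin at the centre of its underside.
- loose_sweet: Bystander to leave alone: wrapped sweet 58x46x18 mm, lying well to the right; origin at the centre of its underside.
Not all that is in view belongs to the job. What is shaped like the dish but pink is not meant.

How it is judged:
By the outcome, as a careful person would: the job done as asked, in the order asked, and still so for the second after the job is handed in, with the robot touching nothing.
It also fails if it takes over 48 s, if anything falls off the work surface, if the arm or the gripper's body presses on something with over 40 N, if the wrist force passes 120 N, or if a joint passes its speed limit or range.

## Robot

A 6-joint arm with a two-finger parallel gripper is mounted at the origin on a cart in front of the work surface, level with it; the furniture and walls round the work are solid. World frame = base frame: x ahead of the robot, y to its left, z up, the work surface at z = 0. Lengths are in m, angles in rad, forces in N, time in s.
With the tool pointing down it reaches from about 0.375 to 0.9 m from the base axis. Payload 3.1 kg.
Tool frame: the origin (TCP) lies at the very end of the fingers, on their centre line; the grasp point (between the pads) lies 19 mm behind it (manip.tcp_to_grasp is the distance from the TCP to the grasp point, in m); z points along the fingers, y is the line along which they close (so a half turn about z gives the same grasp; the last joint's range is limited). The gripper opens to 85 mm and grips with 20 to 120 N. Pads are 22 mm wide; open, the fingers measure 114 mm over their backs; the gripper's body (76 mm by 85 mm) begins 54 mm behind the grasp point. The pads swing forward as they close: fully open they stand 13 mm farther back than shut.
Start: joints at [1.089, 0.527, 1.433, -0, 1.181, -0.178], TCP at [0.186, 0.597, 0.231] pointing down, gripper open.
Joint ranges: [-3.08, 3.08], [-0.75, 2.2], [0.22, 2.44], [-1.43, 4.57], [0, 2.65], [-2.85, 2.85]. Speed limits (rad/s): [2.79, 2.79, 3.14, 3.14, 3.14, 3.14].

## Interface

Orientations are given as a unit quaternion [x, y, z, w].
In Python, from station import manip gives the robot as it stands. The module is installed in compiled form; this text tells all that it offers.
- The arm moves only by the tool step_arm, never from a script. Its argument "commands" is one flat list of numbers, 6 for each row, row after row: the shift along the tool's x, y, z in m, then the turn, a rotation vector about the tool's x, y, z in degrees. A call has exactly 10 rows; each row is the pose to reach, as a shift and turn from the pose commanded when the call began, along the tool's axes at that moment; what a row does not reach only later rows make up. A row lasts 1/10 s, in which the tool goes at most 50 mm and 8.59 degrees, less where a joint would pass 70% of its speed; a pose out of reach is approached as far as the arm can. A call with a gripper value outside its range is refused whole. "jaw" is the opening in per cent of the stroke, from 0 (shut) to 100 (fully open), set as the call begins (left out, the last holds). The fingers move at their own pace and stop on an object; "grip_force" is the grip in N (left out, the last holds). Time passes only in rows, so rows that repeat a pose let the fingers close, or fill a call up. It gives the time, the measured TCP pose, the force, the opening and the grip force at its end, in the units of the state.
- manip.sense(): the state, without advancing time (a new reading comes with each control period).
- manip.snapshot(name): name is "side" or "top" or "wrist"; returns a dict with "pixels" (400x640x3 uint8, blue, green, red), "fx", "fy", "cx", "cy" (pixels), "R" (3x3) and "t" (3): a world point X has camera coordinates R X + t; the wrist camera has in their place "mount" (4x4, takes a point from camera to tool coordinates, whose origin is the TCP and whose axes are the flange's). Camera axes: x right, y down, z forward; pixel columns grow to the right and rows downward; lengths in m; the calibration is good to about 2 mm. The wrist camera is an equidistant fisheye: a pixel r from the principal point sees the ray r / f radians off the axis. A picture is of the moment at which its call begins: read the wrist's pose just before it. There is no depth.
- manip.sign_off(): hands the job in; it is judged then, once.
The state is a dict: "t": time; "q": joint angles; "qd": joint speeds; "tau": joint torques, N m; "tcp_pos": TCP position; "tool_rot": TCP orientation; "force": force on the tool from outside, world axes, zero at the start; "ft_torque": the same for the moment, N m; "finger_gap": opening from 0.0 (shut) to 1.0 (fully open); "gripper_force": force on a finger pad.
Only numpy, scipy, OpenCV 4.12 (cv2) and the standard library are available. Lean on these libraries where they do the work, as an engineer would, in place of code of your own. Each camera call takes 0.05 s, during which the arm holds its last target. There are 200 camera calls.

## Working session

There is one attempt and no reset: what is moved stays moved. The work goes in short steps, Python scripts to look and compute and a tool call to move; the robot and the scene stay as the last step left them, time stands still between calls to the robot, and variables do not carry over. Pictures are saved under pics/ and viewed, at most 10 in all, crops included, and the job is handed in when it is done.

Besides the shell and the picture viewer there is one more tool, called after "Emit:" in YAML: its name, and indented under it one key for each argument. step_arm: Moves the arm, as the interface text tells. Its arguments: {"type":"object","properties":{"commands":{"type":"array","items":{"type":"number"}},"jaw":{"type":"number"},"grip_force":{"type":"number"}},"required":["commands"]}

```bash
mkdir -p pics
python3 - <<'E'
from station import manip
import cv2,pickle
s=manip.sense();print(s)
for n in("top","side"):
    d=manip.snapshot(n);cv2.imwrite(f"pics/{n}0.png",d["pixels"]);pickle.dump(d,open(n+".pkl","wb"))
    print(n,d["fx"],d["fy"],d["cx"],d["cy"],d["R"],d["t"])
E
```

```text
{'t': 0.0, 'q': array([ 1.08948034e+00,  5.28439648e-01,  1.43389847e+00,  2.52502807e-06,
        1.18140253e+00, -1.78460494e-01]), 'qd': array([-1.10584248e-03, -5.75411898e-04, -1.49215702e-03, -6.23044256e-05,
        9.13466624e-04, -2.64526528e-03]), 'tau': array([-7.36849711e-05, -4.42339075e+01, -1.78027743e+01, -1.75529685e-04,
        8.21525522e-03, -1.25207117e-05]), 'tcp_pos': array([0.18601631, 0.59592911, 0.23035113]), 'tool_rot': array([ 1.50850084e-01,  9.88556068e-01, -1.01570660e-03, -3.49011970e-04]), 'force': array([ 0.42555288,  0.46940552, -0.12747459]), 'ft_torque': array([-0.03936452, -0.05354056, -0.00279822]), 'gripper_force': 0.0, 'finger_gap': 0.9956262693495505}
top 410.18206346416196 410.18206346416196 322.67160382138456 197.54000674049388 [[-0.02617842 -0.99961309 -0.00940019]
 [-0.99554654  0.02692151 -0.09034552]
 [ 0.09056363  0.00699322 -0.99586612]] [-0.02401504  0.51987507  1.16709422]
side 476.3838751588454 476.3838751588454 318.14084049134254 197.51789369533014 [[-0.99945153  0.03301555  0.00257106]
 [ 0.01697282  0.5773727  -0.81630428]
 [-0.0284352  -0.81581293 -0.5776164 ]] [0.51521832 0.0700051  1.72678452]
```

View pics/top0.png

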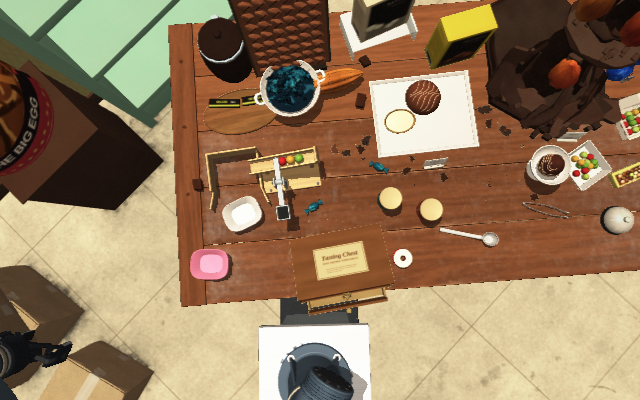

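View pics/side0.png

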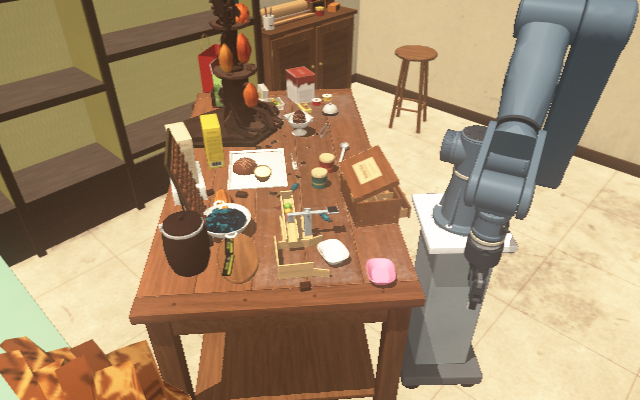

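The top view shows the dish near (243,213), the bay near (230,180), the lever running from (283,212) to (278,165), and the chest around (340,265). I'll zoom in for measuring.

Run:
```python
import cv2,pickle
d=pickle.load(open("top.pkl","rb"))["pixels"]
cv2.imwrite("pics/topz.png",cv2.resize(d[135:245,180:340],None,fx=5,fy=5,interpolation=cv2.INTER_CUBIC))
```

```text
(no output)
```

View pics/topz.png

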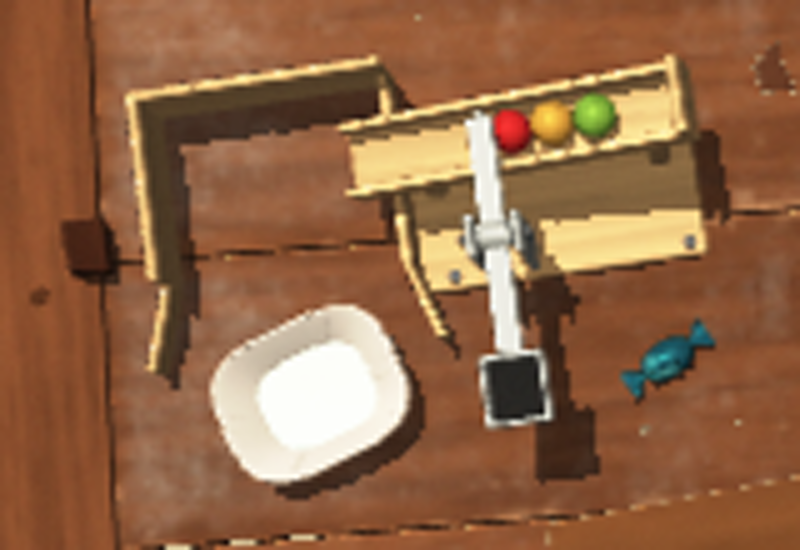

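Crop (5x, offset 180,135): the paddle is at (516,388), the fulcrum at (493,235), the dish rim centre at (311,393), the back stop top edge runs (130,97) to (378,60), and the wing tips are at (155,372) and (450,345).

```bash
cat > h.py <<'E'
import numpy as np,pickle
from scipy.spatial.transform import Rotation as Ro
def unproj(d,u,v,z):
    r=d["R"].T@np.array([(u-d["cx"])/d["fx"],(v-d["cy"])/d["fy"],1]);c=-d["R"].T@d["t"]
    return c+r*(z-c[2])/r[2]
E
python3 - <<'E'
from h import *
from scipy.optimize import least_squares
d=pickle.load(open("top.pkl","rb"))
f=lambda u,v,z:unproj(d,180+u/5,135+v/5,z)[:2]
P={}
for n,u,v,z in[("paddle",516,388,.102),("fulc",493,233,.1),("dish",311,393,.031),("bsL",130,97,.058),("bsR",378,60,.058),("gwN",150,280,.058),("wL",155,372,.032),("wR",450,345,.032),
  ("d_tl",230,352,.031),("d_tr",357,308,.031),("d_br",400,420,.031),("d_bl",270,482,.031),
  ("rimL",211,395,.031),("rimR",411,385,.031),("rimT",345,303,.031),("rimB",285,485,.031),("tail",690,130,.12),("sweet",668,358,.009)]:
    P[n]=f(u,v,z);print(n,P[n].round(4))
# fit pose: origin+yaw from lever, backstop outer edge yaw
L=[("paddle",-145,-130),("fulc",-60,-130)]
def res(p):
    c,s=np.cos(p[2]),np.sin(p[2]);R=np.array([[c,-s],[s,c]]);r=[]
    for n,x,y in L:r+=list(P[n]-p[:2]-R@[x/1e3,y/1e3])
    T=lambda n:R.T@(P[n]-p[:2])
    r+=[T("bsL")[0]-T("bsR")[0], T("bsL")[0]-.062, T("wL")[0]+.104,T("wR")[0]+.104]
    return np.array(r)
o=least_squares(res,[.5,.2,0.]);p=o.x;print("pose",p.round(4),(o.fun*1e3).round(1))
c,s=np.cos(p[2]),np.sin(p[2]);R=np.array([[c,-s],[s,c]])
for n in P:print(n,(R.T@(P[n]-p[:2])*1e3).round(1))
E
```

```text
paddle [0.4739 0.0694]
fulc [0.559  0.0806]
dish [0.4782 0.1949]
bsL [0.6484 0.2914]
bsR [0.6659 0.1495]
gwN [0.5431 0.2801]
wL [0.4927 0.2847]
wR [0.5037 0.1143]
d_tl [0.5031 0.2415]
d_tr [0.5267 0.1679]
d_br [0.4613 0.1438]
d_bl [0.4278 0.2189]
rimL [0.4786 0.2526]
rimR [0.4813 0.1372]
rimT [0.5297 0.1748]
rimB [0.4258 0.2103]
tail [ 0.6092 -0.0285]
sweet [ 0.4944 -0.0104]
pose [0.6003 0.2164 0.1233] [ 1.5 -0.2  2.2  0.6  0.1 -5.   5.6 -4.4]
paddle [-143.5 -130.4]
fulc [ -57.7 -129.6]
dish [-123.8   -6.3]
bsL [57.  68.5]
bsR [ 56.9 -74.5]
gwN [-48.9  70.3]
wL [-98.4  81. ]
wR [-108.4  -89.5]
d_tl [-93.3  36.9]
d_tr [-79.  -39.1]
d_br [-146.8  -54.9]
d_bl [-170.9   23.7]
rimL [-116.3   50.9]
rimR [-127.8  -63.9]
rimT [-75.1 -32.6]
rimB [-173.9   15.4]
tail [ -21.3 -244.2]
sweet [-133.  -212.1]
```

Run:
```python
from h import *
import cv2
d=pickle.load(open("top.pkl","rb"));im=d["pixels"]
p=[.6003,.2164,.1233];c,s=np.cos(p[2]),np.sin(p[2]);R=np.array([[c,-s],[s,c]])
hsv=cv2.cvtColor(im,cv2.COLOR_BGR2HSV)
def blob(m,u,v):
    n,l=cv2.connectedComponents(m.astype(np.uint8));k=l==l[v,u]
    return cv2.findContours(k.astype(np.uint8),cv2.RETR_EXTERNAL,cv2.CHAIN_APPROX_NONE)[0][0][:,0]
for nm,m,uv in[("dish",(hsv[...,1]<70)&(hsv[...,2]>120),(243,213)),("pink",(hsv[...,1]>50)&((hsv[...,0]>160)|(hsv[...,0]<2))&(hsv[...,2]>170),(210,265))]:
    k=blob(m,*uv);w=np.array([unproj(d,u,v,.031)[:2] for u,v in k])
    q=(w-p[:2])@R
    r=cv2.minAreaRect((q*1e3).astype(np.float32));print(nm,len(k),r,"disp ext",(q.min(0)*1e3).round(),(q.max(0)*1e3).round(),"world ext",w.min(0).round(3),w.max(0).round(3))
    M=cv2.fitEllipse((q*1e3).astype(np.float32));print(M)
```

```text
dish 102 ((-122.84799194335938, -4.982177734375), (84.41802978515625, 109.9922866821289), 18.08806800842285) disp ext [-171.  -61.] [-75.  51.] world ext [0.429 0.141] [0.529 0.253]
((-122.85150146484375, -5.089139461517334), (89.56489562988281, 114.87425994873047), 17.56316566467285)
pink 108 ((-251.76522827148438, 107.5899658203125), (106.26434326171875, 84.60713195800781), 81.49217224121094) disp ext [-296.   53.] [-207.  162.] world ext [0.295 0.239] [0.38  0.345]
((-251.58590698242188, 106.82025146484375), (89.80961608886719, 113.26480102539062), 170.3472900390625)
```

Emit:
step_arm:
  commands: [-0.02,-0.019,0.0,0,0,-1.5,-0.05,-0.048,0.0,0,0,-4,-0.084,-0.08,0.0,0,0,-6.5,-0.118,-0.112,0.01,0,0,-9,-0.152,-0.145,0.02,0,0,-11.5,-0.186,-0.177,0.03,0,0,-14,-0.22,-0.21,0.04,0,0,-16.5,-0.254,-0.242,0.05,0,0,-19,-0.288,-0.274,0.065,0,0,-22,-0.32,-0.305,0.08,0,0,-24.4]
  jaw: 60
  grip_force: 20

```text
t: 1.1
tcp_pos: [0.4017, 0.2083, 0.1509]
tool_rot: [-0.062, 0.998, 0.0, 0.0]
force: [0.2, 0.4, 0.7]
finger_gap: 0.596
gripper_force: 0.0
```

Emit:
step_arm:
  commands: [-0.003,-0.02,0.02,0,0,0,-0.003,-0.02,0.05,0,0,0,-0.003,-0.02,0.075,0,0,0,-0.003,-0.02,0.1,0,0,0,-0.003,-0.02,0.12,0,0,0,-0.003,-0.02,0.135,0,0,0,-0.003,-0.02,0.142,0,0,0,-0.003,-0.02,0.143,0,0,0,-0.003,-0.02,0.143,0,0,0,-0.003,-0.02,0.143,0,0,0]

```text
t: 2.1
tcp_pos: [0.4067, 0.1906, 0.009]
tool_rot: [-0.062, 0.998, 0.0, 0.001]
force: [-0.4, 0.9, -0.4]
finger_gap: 0.598
gripper_force: 0.0
```

Run:
```python
from station import manip
import cv2
d=manip.snapshot("wrist");cv2.imwrite("pics/w1.png",d["pixels"])
```

```text
(no output)
```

View pics/w1.png

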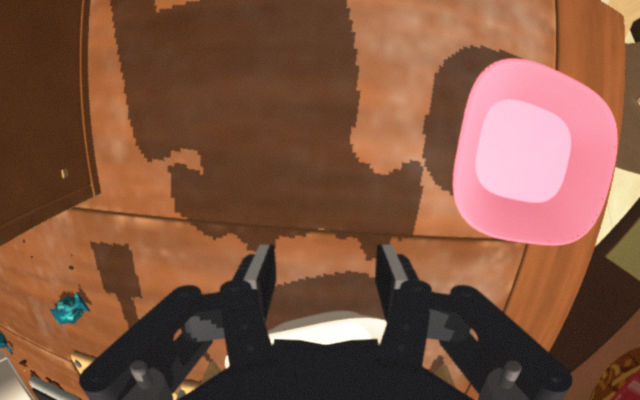

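The wrist view shows the fingertips at (265,265) and (390,265) standing clear just in front of the dish, with the pink dish at (535,150) well away. I'll start the push.

Emit:
step_arm:
  commands: [-0.006,0,0,0,0,0,-0.012,0,0,0,0,0,-0.018,0,0,0,0,0,-0.024,0,0,0,0,0,-0.03,0,0,0,0,0,-0.036,0,0,0,0,0,-0.042,0,0,0,0,0,-0.048,0,0,0,0,0,-0.054,0,0,0,0,0,-0.06,0,0,0,0,0]

```text
t: 3.15
tcp_pos: [0.4662, 0.1979, 0.0083]
tool_rot: [-0.061, 0.998, -0.0, -0.0]
force: [-0.2, 0.4, 0.7]
finger_gap: 0.605
gripper_force: 0.4
```

Run:
```python
from station import manip
import cv2,pickle
d=manip.snapshot("top");pickle.dump(d,open("top2.pkl","wb"));w=manip.snapshot("wrist")["pixels"]
a=cv2.resize(d["pixels"][125:245,170:330],None,fx=3.33,fy=3.33,interpolation=cv2.INTER_CUBIC)
b=cv2.resize(w[150:],(a.shape[1],190))
import numpy as np
cv2.imwrite("pics/t2.png",np.vstack([a,b]))
```

```text
(no output)
```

View pics/t2.png

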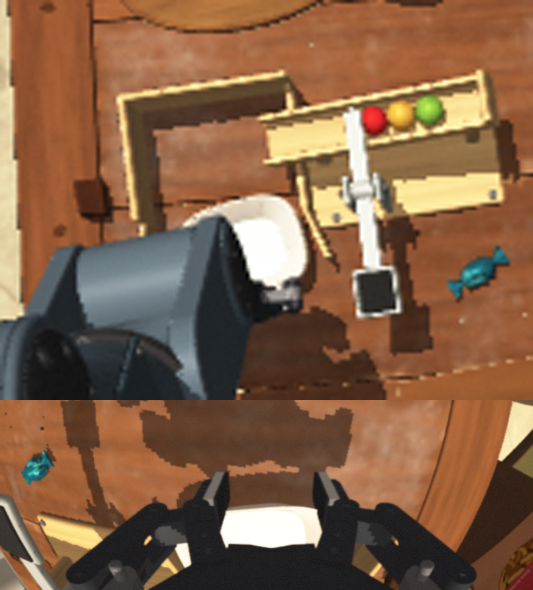

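The dish has squared up and is heading into the mouth, a little close to the right wing (crop 305,255). I'll drift left slightly while pushing.

Emit:
step_arm:
  commands: [-0.005,0.001,0,0,0,0,-0.01,0.003,0,0,0,0,-0.015,0.005,0,0,0,0,-0.02,0.007,0,0,0,0,-0.025,0.008,0,0,0,0,-0.03,0.009,0,0,0,0,-0.035,0.01,0,0,0,0,-0.04,0.01,0,0,0,0,-0.045,0.01,0,0,0,0,-0.05,0.01,0,0,0,0]

```text
t: 4.25
tcp_pos: [0.5146, 0.214, 0.0083]
tool_rot: [-0.061, 0.998, -0.0, -0.0]
force: [-0.0, 0.4, 0.2]
finger_gap: 0.603
gripper_force: 0.3
```

Run:
```python
from station import manip
import cv2,pickle
from h import *
d=manip.snapshot("top");pickle.dump(d,open("top3.pkl","wb"))
a=cv2.resize(d["pixels"][125:245,170:330],None,fx=4,fy=4,interpolation=cv2.INTER_CUBIC)
cv2.imwrite("pics/t3.png",a)
s=manip.sense();p=[.6003,.2164,.1233];c,sn=np.cos(p[2]),np.sin(p[2]);r=s["tcp_pos"][:2]-p[:2]
print("tcp disp",r@[c,sn],r@[-sn,c],s["force"])
```

```text
tcp disp -0.08394242228522028 0.008084281681523944 [ 0.63079519  0.05653408 -0.21943091]
```

View pics/t3.png

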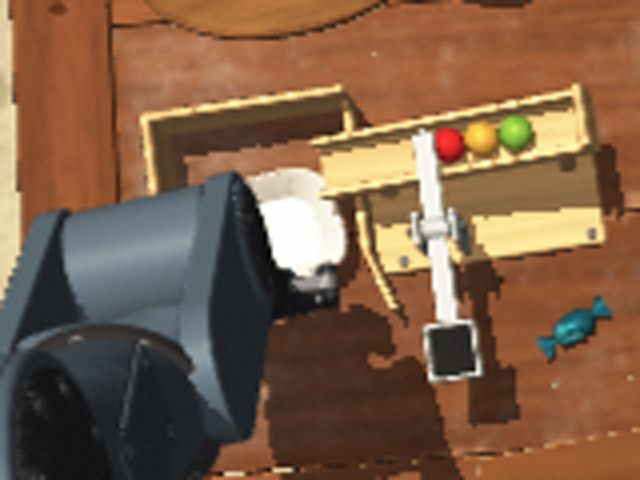

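The dish's right edge at (345,235) is clear of the right wall, and the dish is passing under the chute lip.

Emit:
step_arm:
  commands: [-0.003,0,0,0,0,0,-0.006,0,0,0,0,0,-0.009,0,0,0,0,0,-0.012,0,0,0,0,0,-0.015,0,0,0,0,0,-0.018,0,0,0,0,0,-0.021,0,0,0,0,0,-0.024,0,0,0,0,0,-0.027,0,0,0,0,0,-0.029,0,0,0,0,0]

```text
t: 5.3
tcp_pos: [0.5434, 0.2176, 0.0084]
tool_rot: [-0.061, 0.998, 0.0, 0.0]
force: [-0.8, -0.3, 0.7]
finger_gap: 0.602
gripper_force: 0.4
```

Emit:
step_arm:
  commands: [-0.0005,0,0,0,0,0,-0.001,0,0,0,0,0,-0.0015,0,0,0,0,0,-0.002,0,0,0,0,0,-0.0025,0,0,0,0,0,-0.003,0,0,0,0,0,-0.0035,0,0,0,0,0,-0.004,0,0,0,0,0,-0.0045,0,0,0,0,0,-0.005,0,0,0,0,0]

```text
t: 6.3
tcp_pos: [0.548, 0.2181, 0.0083]
tool_rot: [-0.061, 0.998, -0.0, 0.0]
force: [-0.6, 0.1, -0.3]
finger_gap: 0.601
gripper_force: 0.4
```

Emit:
step_arm:
  commands: [-0.0005,0,0,0,0,0,-0.001,0,0,0,0,0,-0.0015,0,0,0,0,0,-0.002,0,0,0,0,0,-0.0025,0,0,0,0,0,-0.003,0,0,0,0,0,-0.0035,0,0,0,0,0,-0.004,0,0,0,0,0,-0.0045,0,0,0,0,0,-0.005,0,0,0,0,0]

```text
t: 7.3
tcp_pos: [0.5529, 0.2188, 0.0083]
tool_rot: [-0.062, 0.998, -0.0, 0.0]
force: [-0.0, 0.4, -0.1]
finger_gap: 0.602
gripper_force: 0.4
```

Emit:
step_arm:
  commands: [-0.0005,0,0,0,0,0,-0.001,0,0,0,0,0,-0.0015,0,0,0,0,0,-0.002,0,0,0,0,0,-0.0025,0,0,0,0,0,-0.003,0,0,0,0,0,-0.003,0,0,0,0,0,-0.003,0,0,0,0,0,-0.003,0,0,0,0,0,-0.003,0,0,0,0,0]

```text
t: 8.3
tcp_pos: [0.556, 0.2191, 0.0083]
tool_rot: [-0.061, 0.998, 0.0, 0.0]
force: [-0.1, -0.3, -0.4]
finger_gap: 0.601
gripper_force: 0.2
```

Emit:
step_arm:
  commands: [-0.0005,0,0,0,0,0,-0.001,0,0,0,0,0,-0.0015,0,0,0,0,0,-0.002,0,0,0,0,0,-0.0025,0,0,0,0,0,-0.003,0,0,0,0,0,-0.0035,0,0,0,0,0,-0.004,0,0,0,0,0,-0.004,0,0,0,0,0,-0.004,0,0,0,0,0]

```text
t: 9.3
tcp_pos: [0.5593, 0.2195, 0.0082]
tool_rot: [-0.061, 0.998, -0.0, -0.001]
force: [-1.7, 0.3, 1.5]
finger_gap: 0.6
gripper_force: 1.2
```

Run:
```python
from station import manip
import cv2,numpy as np
d=manip.snapshot("side")["pixels"];w=manip.snapshot("top")["pixels"]
a=cv2.resize(d[180:290,250:360],(560,560),interpolation=cv2.INTER_CUBIC)[:400]
b=cv2.resize(w[140:210,190:280],(240,187),interpolation=cv2.INTER_CUBIC)
c=np.zeros((400,800,3),np.uint8);c[:,:560]=a;c[:187,560:]=b
cv2.imwrite("pics/s4.png",c)
```

```text
(no output)
```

View pics/s4.png

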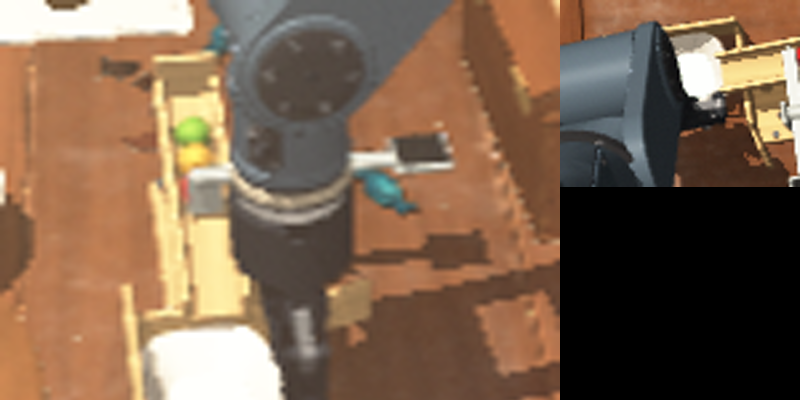

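The dish reaches close to the back stop (left image, rim at (145,345) against the board), and the force is starting to rise. I'll nudge a bit more to confirm contact.

Emit:
step_arm:
  commands: [-0.0005,0,0,0,0,0,-0.001,0,0,0,0,0,-0.0015,0,0,0,0,0,-0.002,0,0,0,0,0,-0.002,0,0,0,0,0,-0.002,0,0,0,0,0,-0.002,0,0,0,0,0,-0.002,0,0,0,0,0,-0.002,0,0,0,0,0,-0.002,0,0,0,0,0]

```text
t: 10.4
tcp_pos: [0.5597, 0.2196, 0.0081]
tool_rot: [-0.061, 0.998, -0.0, -0.002]
force: [-6.3, -0.0, 4.2]
finger_gap: 0.599
gripper_force: 3.1
```

Emit:
step_arm:
  commands: [-0.0005,0,0,0,0,0,-0.001,0,0,0,0,0,-0.0015,0,0,0,0,0,-0.002,0,0,0,0,0,-0.002,0,0,0,0,0,-0.002,0,0,0,0,0,-0.002,0,0,0,0,0,-0.002,0,0,0,0,0,-0.002,0,0,0,0,0,-0.002,0,0,0,0,0]

```text
t: 11.4
tcp_pos: [0.5597, 0.2197, 0.008]
tool_rot: [-0.061, 0.998, -0.0, -0.004]
force: [-8.9, -1.5, 6.2]
finger_gap: 0.602
gripper_force: 4.5
```

Force rises while the TCP stands still, so the dish is seated. I'll back straight off, then lift.

Emit:
step_arm:
  commands: [0.006,0,0,0,0,0,0.012,0,0,0,0,0,0.024,0,0,0,0,0,0.04,0,0,0,0,0,0.055,0,0,0,0,0,0.07,0,-0.02,0,0,0,0.08,0,-0.06,0,0,0,0.085,0,-0.1,0,0,0,0.09,0,-0.14,0,0,0,0.09,0,-0.17,0,0,0]
  jaw: 60

```text
t: 12.4
tcp_pos: [0.4756, 0.2093, 0.181]
tool_rot: [-0.062, 0.998, 0.0, 0.003]
force: [0.6, 0.4, 0.4]
finger_gap: 0.604
gripper_force: 0.0
```

Emit:
step_arm:
  commands: [0.02,0.02,-0.02,0,0,0,0.04,0.05,-0.02,0,0,0,0.04,0.08,-0.02,0,0,0,0.04,0.11,-0.02,0,0,0,0.04,0.13,-0.02,0,0,0,0.04,0.15,-0.02,0,0,0,0.04,0.15,-0.02,0,0,0,0.04,0.15,-0.02,0,0,0,0.04,0.15,-0.02,0,0,0,0.04,0.15,-0.02,0,0,0]
  jaw: 0

```text
t: 13.4
tcp_pos: [0.4167, 0.3522, 0.1983]
tool_rot: [-0.061, 0.998, -0.0, 0.0]
force: [1.5, -0.4, 0.1]
finger_gap: 0.002
gripper_force: 0.0
```

Run:
```python
from station import manip
import cv2,numpy as np,pickle
d=manip.snapshot("side")["pixels"];t=manip.snapshot("top");w=t["pixels"];pickle.dump(t,open("top5.pkl","wb"))
a=cv2.resize(d[140:290,270:420],(400,400),interpolation=cv2.INTER_CUBIC)
b=cv2.resize(w[135:315,190:400],(400,343),interpolation=cv2.INTER_CUBIC)
c=np.zeros((400,800,3),np.uint8);c[:,:400]=a;c[:343,400:]=b
cv2.imwrite("pics/s5.png",c);print(manip.sense()["tcp_pos"])
```

```text
[0.41668216 0.35231093 0.19835769]
```

View pics/s5.png

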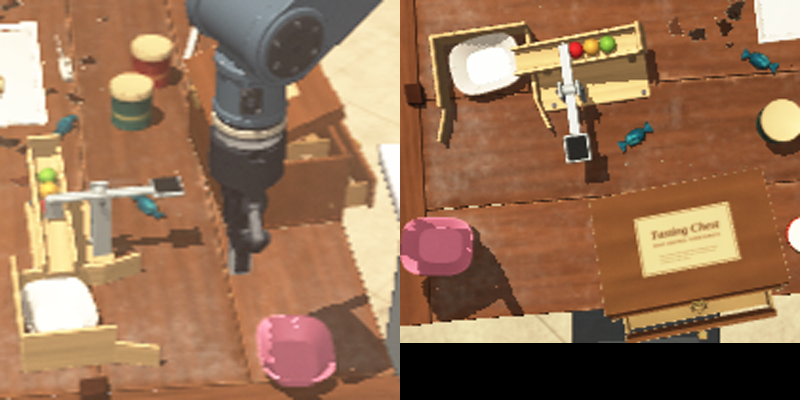

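The dish sits against the back stop under the lip (right crop, rim (450–515, 40–90)), and the gate is shut. Next I'll check the dish position and the chest's clearance.

Run:
```python
from h import *
t=pickle.load(open("top5.pkl","rb"));s=pickle.load(open("side.pkl","rb"))
p=np.array([.6003,.2164]);c,n=np.cos(.1233),np.sin(.1233);R=np.array([[c,-n],[n,c]])
for q in[(449,70),(480,93),(480,37)]:print("dish",((unproj(t,190+(q[0]-400)/1.905,135+q[1]/1.905,.031)[:2]-p)@R*1e3).round(1))
for z in(.06,.1,.14,.18,.22):
    for u,v in[(289.7,239),(379,224)]:
        X=unproj(t,u,v,z);k=s["R"]@X+s["t"];print(z,X.round(3),(s["fx"]*k[:2]/k[2]+[s["cx"],s["cy"]]).round(),end=" ")
    print()
print("paddle",(p+R@[-.142,-.130]).round(4))
e=(np.array([.4167,.3523])-p)@R;print("tcp disp",e.round(4))
```

```text
dish [ 8.5 54. ]
dish [-33.7  11.7]
dish [52.   0.5]
0.06 [0.402 0.057 0.06 ] [352. 215.] 0.06 [ 0.437 -0.193  0.06 ] [337. 176.] 
0.1 [0.402 0.053 0.1  ] [352. 205.] 0.1 [ 0.436 -0.188  0.1  ] [337. 168.] 
0.14 [0.403 0.05  0.14 ] [352. 195.] 0.14 [ 0.435 -0.183  0.14 ] [338. 159.] 
0.18 [0.403 0.046 0.18 ] [353. 184.] 0.18 [ 0.435 -0.178  0.18 ] [339. 151.] 
0.22 [0.403 0.043 0.22 ] [353. 174.] 0.22 [ 0.434 -0.173  0.22 ] [339. 142.] 
paddle [0.4754 0.0699]
tcp disp [-0.1655  0.1574]
```

Emit:
step_arm:
  commands: [0,-0.02,0,0,0,0,-0.002,-0.05,0,0,0,0,-0.005,-0.085,0,0,0,0,-0.01,-0.12,0,0,0,0,-0.013,-0.155,0,0,0,0,-0.016,-0.19,0,0,0,0,-0.02,-0.225,0,0,0,0,-0.023,-0.26,0,0,0,0,-0.023,-0.28,0,0,0,0,-0.023,-0.287,0,0,0,0]

```text
t: 14.5
tcp_pos: [0.475, 0.0687, 0.1985]
tool_rot: [-0.06, 0.998, -0.0, 0.0]
force: [-0.2, -0.3, -0.1]
finger_gap: -0.004
gripper_force: 0.0
```

Emit:
step_arm:
  commands: [0,0,0.015,0,0,0,0,0,0.03,0,0,0,0,0,0.045,0,0,0,0,0,0.06,0,0,0,0,0,0.07,0,0,0,0,0,0.078,0,0,0,0,0,0.082,0,0,0,0,0,0.085,0,0,0,0,0,0.085,0,0,0,0,0,0.085,0,0,0]

```text
t: 15.5
tcp_pos: [0.4747, 0.071, 0.1136]
tool_rot: [-0.061, 0.998, -0.0, 0.0]
force: [0.2, -0.2, -0.2]
finger_gap: -0.004
gripper_force: 0.0
```

Run:
```python
from station import manip
import cv2,numpy as np
s=manip.sense();print(s["tcp_pos"],s["force"])
d=manip.snapshot("side")["pixels"];w=manip.snapshot("wrist")["pixels"]
a=cv2.resize(d[170:270,270:370],(400,400),interpolation=cv2.INTER_CUBIC)
b=cv2.resize(w,(400,250))
c=np.zeros((400,800,3),np.uint8);c[:,:400]=a;c[:250,400:]=b
cv2.imwrite("pics/s6.png",c)
```

```text
[0.47474969 0.07098338 0.11363805] [ 0.17636562 -0.23089252 -0.20567334]
```

View pics/s6.png

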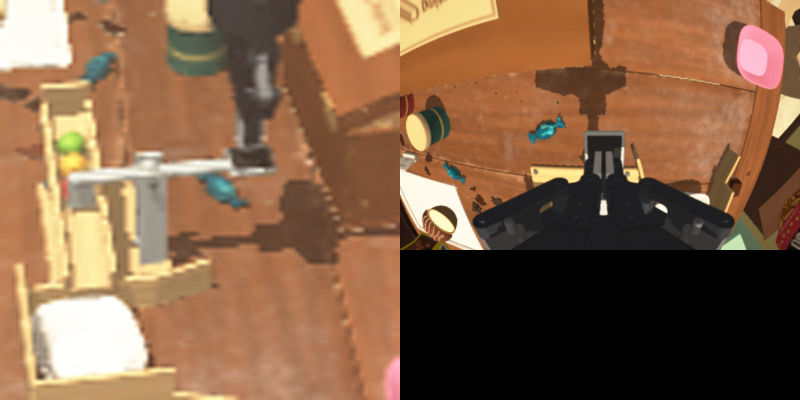

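The closed fingertips are centred over the paddle (left crop (250,155), wrist view (605,150)). I'll press now.

Emit:
step_arm:
  commands: [0,0,0.006,0,0,0,0,0,0.012,0,0,0,0,0,0.018,0,0,0,0,0,0.024,0,0,0,0,0,0.03,0,0,0,0,0,0.035,0,0,0,0,0,0.04,0,0,0,0,0,0.044,0,0,0,0,0,0.046,0,0,0,0,0,0.047,0,0,0]

```text
t: 16.6
tcp_pos: [0.4743, 0.071, 0.0662]
tool_rot: [-0.061, 0.998, 0.0, -0.0]
force: [1.1, -0.5, 4.8]
finger_gap: -0.001
gripper_force: 2.0
```

Emit:
step_arm:
  commands: [0,0,0.001,0,0,0,0,0,0.001,0,0,0,0,0,0.001,0,0,0,0,0,0.001,0,0,0,0,0,0.001,0,0,0,0,0,0.001,0,0,0,0,0,0.001,0,0,0,0,0,0.001,0,0,0,0,0,0.001,0,0,0,0,0,0.001,0,0,0]

```text
t: 17.6
tcp_pos: [0.4744, 0.071, 0.0656]
tool_rot: [-0.062, 0.998, -0.0, 0.0]
force: [0.6, -0.4, 5.2]
finger_gap: 0.001
gripper_force: 2.5
```

Emit:
step_arm:
  commands: [0,0,0,0,0,0,0,0,0,0,0,0,0,0,0,0,0,0,0,0,0,0,0,0,0,0,0,0,0,0,0,0,0,0,0,0,0,0,0,0,0,0,0,0,0,0,0,0,0,0,0,0,0,0,0,0,0,0,0,0]

```text
t: 18.6
tcp_pos: [0.4744, 0.071, 0.0656]
tool_rot: [-0.062, 0.998, -0.0, 0.0]
force: [0.2, 0.5, 5.7]
finger_gap: 0.001
gripper_force: 2.5
```

Run:
```python
from station import manip
import cv2,numpy as np
s=manip.sense();print(s["tcp_pos"],s["force"])
d=manip.snapshot("side")["pixels"];w=manip.snapshot("top")["pixels"]
a=cv2.resize(d[170:270,270:370],(400,400),interpolation=cv2.INTER_CUBIC)
b=cv2.resize(w[135:235,190:330],(400,286),interpolation=cv2.INTER_CUBIC)
c=np.zeros((400,800,3),np.uint8);c[:,:400]=a;c[:286,400:]=b
cv2.imwrite("pics/s7.png",c)
h=cv2.cvtColor(w[135:200,190:330],cv2.COLOR_BGR2HSV)
for n,lo,hi in(("red",0,8),("or",15,26),("green",38,70)):
    m=(h[...,1]>180)&(h[...,2]>120)&(h[...,0]>=lo)&(h[...,0]<=hi);y,x=np.nonzero(m);print(n,m.sum(),x.mean()+190 if len(x) else 0,y.mean()+135 if len(y) else 0)
```

```text
[0.47439342 0.07099371 0.06559293] [0.20149467 0.48805768 5.73992921]
red 39 227.5897435897436 169.0
or 17 235.05882352941177 175.94117647058823
green 0 0 0
```

View pics/s7.png

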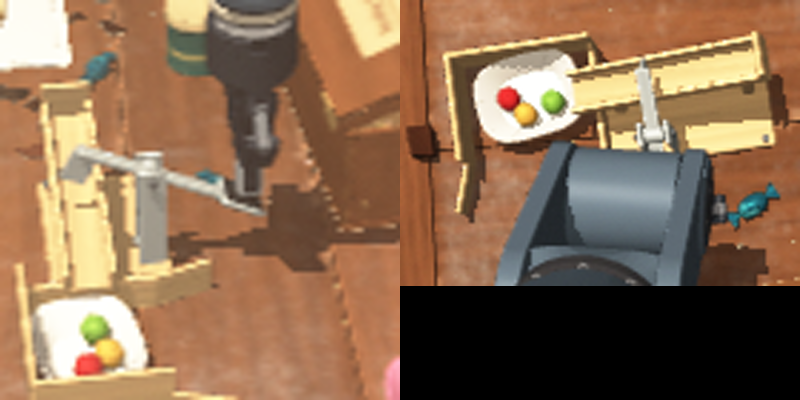

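All three balls lie in the dish (right crop, (508,98), (525,113), (553,100)). I'll release smoothly and lift clear.

Emit:
step_arm:
  commands: [0,0,-0.004,0,0,0,0,0,-0.01,0,0,0,0,0,-0.016,0,0,0,0,0,-0.022,0,0,0,0,0,-0.028,0,0,0,0,0,-0.034,0,0,0,0,0,-0.045,0,0,0,0,0,-0.065,0,0,0,0,0,-0.095,0,0,0,0,0,-0.12,0,0,0]

```text
t: 19.7
tcp_pos: [0.4758, 0.0709, 0.1872]
tool_rot: [-0.061, 0.998, -0.0, 0.002]
force: [0.2, -0.2, 0.4]
finger_gap: -0.001
gripper_force: 0.0
```

Emit:
step_arm:
  commands: [0,0.02,0,0,0,0,0,0.05,-0.01,0,0,0,0.01,0.09,-0.01,0,0,0,0.01,0.13,-0.01,0,0,0,0.02,0.17,-0.01,0,0,0,0.02,0.21,-0.01,0,0,0,0.02,0.24,-0.01,0,0,0,0.02,0.26,-0.01,0,0,0,0.02,0.26,-0.01,0,0,0,0.02,0.26,-0.01,0,0,0]

```text
t: 20.7
tcp_pos: [0.423, 0.3268, 0.1957]
tool_rot: [-0.062, 0.998, 0.0, 0.001]
force: [-0.2, 0.5, -0.2]
finger_gap: 0.005
gripper_force: 0.0
```

Run:
```python
from station import manip
import cv2,numpy as np,pickle
s=manip.sense();print(s["t"],s["tcp_pos"],s["force"])
w=manip.snapshot("top")["pixels"];a=pickle.load(open("top5.pkl","rb"))["pixels"]
# lever/paddle/gate region must match the shut picture (arm in same place then)
for n,(u0,u1,v0,v1) in dict(paddle=(276,290,203,220),gate=(271,280,155,180),sweet=(300,330,195,215),left=(185,205,170,195)).items():
    print(n,np.abs(w[v0:v1,u0:u1].astype(int)-a[v0:v1,u0:u1]).mean().round(1))
h=cv2.cvtColor(w[135:200,190:330],cv2.COLOR_BGR2HSV)
for n,lo,hi in(("red",0,8),("or",15,26),("green",38,70)):
    m=(h[...,1]>150)&(h[...,2]>100)&(h[...,0]>=lo)&(h[...,0]<=hi);y,x=np.nonzero(m);print(n,m.sum(),x.mean()+190 if len(x) else 0,y.mean()+135 if len(y) else 0)
```

```text
20.7 [0.42302514 0.32680394 0.19570569] [-0.22884628  0.51449078 -0.24632859]
paddle 1.8
gate 4.1
sweet 1.8
left 1.7
red 47 227.48936170212767 169.1063829787234
or 47 233.4468085106383 174.5531914893617
green 39 242.87179487179486 170.02564102564102
```

```bash
python3 -c "
from station import manip
print(manip.sign_off())"
```

```text
the job is handed in; nothing more can be done
None
```

The dish was pushed against the back stop, all three balls rolled into it, the gate is shut again, and the job was handed in with the robot clear at about 21 s.

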